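# Catch the log wagon on the graded siding

### The arm

A 6-joint arm with a two-finger parallel gripper is mounted at the origin on the work surface. World frame = base frame: x ahead of the robot, y to its left, z up, the work surface at z = 0. Lengths are in mm, angles in rad, forces in N, time in s.
With the tool pointing down it reaches from about 350 to 775 mm from the base axis. Payload 7.3 kg.
Tool frame: the origin (TCP) lies midway between the tips of the shut fingers; the grasp point (between the pads) lies 19 mm behind it; z points along the fingers, y is the line along which they close (so a half turn about z gives the same grasp; the last joint's range is limited). The gripper opens to 92 mm and grips with 3 to 60 N. Pads are 19 mm wide; open, the fingers measure 130 mm over their backs; the gripper's body (75 mm by 190 mm) begins 47 mm behind the grasp point.
Start: joints at [-1.391, 0.342, 1.524, -0, 1.275, -0.146], TCP at [168.058, -497.398, 190.441] pointing down, gripper open.
Joint ranges: [-2.53, 2.53], [-0.77, 2.02], [0.04, 2.7], [-1, 4.14], [0.28, 2.66], [-3.11, 3.11]. Speed limits (rad/s): [2.57, 2.57, 3.14, 3.14, 3.14, 3.14].

### API

Orientations are given as [roll, pitch, yaw] about the fixed x, y, z axes, in that order (R = Rz(yaw) Ry(pitch) Rx(roll)).
In Python, from plant import bot gives the robot as it stands.
- The arm moves only by the tool servo_tool, never from a script. Its argument "deltas" is a list of rows, each a list of 2 entries, a list of its own where there are three numbers: the shift along the tool's x, y, z in m, then the turn, a rotation vector about the tool's x, y, z in degrees. A call has 1 to 20 rows; each row shifts and turns the commanded pose from where the row before left it, along the tool's axes as they then stand; what a row does not reach is not made up. A row lasts 1/8 s, in which the tool goes at most 62.5 mm and 10.7 degrees, less where a joint would pass 70% of its speed; a pose out of reach is approached as far as the arm can. A call with a gripper value outside its range is refused whole. "fingers" is the opening, from 0 (shut) to 1 (fully open), set as the call begins (left out, the last holds). The fingers move at their own pace and stop on an object; the grip force is fixed at half the most. Time passes only in rows, so rows that do not move let the fingers close. It gives the time, the measured TCP pose, the force, the opening and the grip force at its end, in the units of the state.
- bot.get_obs(): the state, without advancing time (a new reading comes with each control period).
- bot.capture(name): name is "scene" or "top"; returns the picture (420x560x3 uint8, red, green, blue); there is no depth.
- bot.camera_model(name): a dict with "mtx" (3x3 intrinsics, pixels), "xyz" and "rotation" of the camera in the world. Camera axes: x right, y down, z forward; pixel columns grow to the right and rows downward; lengths in mm; the calibration is good to about 2 mm. A picture is of the moment at which its call begins. camera_model takes no time and is no camera call.
- bot.close_job(): hands the job in; it is judged then, once.
The state is a dict: "time": time; "joint_positions": joint angles; "dq": joint speeds; "tau": joint torques, N m; "tool_pos": TCP position; "tcp_rot": TCP orientation; "contact_force": force on the tool from outside, world axes, zero at the start; "moment": the same for the moment, N m; "grip_width": finger opening in mm; "finger_force": force on a finger pad.
Only numpy, scipy, OpenCV 4.12 (cv2) and the standard library are available. Lean on these libraries where they do the work, as an engineer would, in place of code of your own. Each camera call takes 0.05 s, during which the arm holds its last target. There are 200 camera calls.

### The job

On the model railway, pull the latch handle away from the track so that the wagon with its gas tank is let go and rolls down the sloping siding by itself; then catch it from in front with the fingers while it rolls, so softly that the tank stays in its cradle, and ease it down to a crawl of about 10 cm/s before it is half alongside the loading platform. Stop it level with the middle of the platform, keep it there for over two seconds and finish while still holding it there with the fingers against its front; the slope would carry it on. Do not let it run past or strike the buffer stop, and leave the cars and the silo around it where they are.

Things in the scene. Friction and masses are not known exactly. Their poses are not given: they have to be found in the camera images.
- track: Fixed straight wooden siding, 760 mm long, 95 mm wide, with two steel rails on trestles. Origin on the table under its centre line, 350 mm from the low end. -y points downhill, -x towards the robot. Rail top is 0.055 m + 0.06 * y above the table (slope 0.06 rad). Wooden buffer stop at the low end: 70 mm wide, 45 mm above the rails, face at y = -0.328 m. The wagon cannot derail.
- wagon: Flat grey wagon with upright end plates, a tank across it, 130 mm long (y), 64 wide, 74 high. Origin on the rail top under its middle, -y downhill; starts at track y = 0.329 m against the latch tongue, can roll 590 mm. Nominal 0.8 kg with the tank (0.67 to 0.97); driven by m*g*0.06, drag 1.7 N per m/s plus 0.05 N: let go, it tends to 0.2 to 0.3 m/s, time constant about 0.45 s.
- tank_center (a point): Centre of the loose metal gas tank (36 mm diameter, 76 mm long, round ends, 0.15 kg) lying across the wagon's middle in a shallow cradle of two bars, its axis 53 mm above the rails. It rolls out forwards if the wagon is stopped dead from more than about 0.08 m/s, or braked harder than about 1.5 m/s2.
- wagon_nose (a point): Centre of the wagon's front (downhill) end face, 65 mm ahead of its origin and 44 mm above the rails: where to catch it. The front is a flat upright plate 64 mm wide, from 14 to 74 mm above the rails.
- latch (a joint): Latch travel in m: 0 closed, 0.045 fully pulled towards the robot (track -x). A steel rod along the robot side of the siding with a tongue in front of the wagon's corner and an upright handle 260 mm further downhill. The wagon is free above about 0.014. Sliding takes 1.2 N plus 4 N per m/s; it stays where left.
- latch_handle (a point): Point on the axis of the latch's upright black handle post (16 mm diameter, top 16 mm above this point, rod 55 mm below). Closed, it is 95 mm from the track's centre line on the -x side, at track y near 0, with 39 mm free between post and track bed. Move it along track -x.
- platform: Fixed concrete loading platform, 85 (x) by 130 (y, along the track) by 62 mm high, beside the siding on the side away from the robot, a crate and a small drum on it (to 96 mm high). Origin under its centre, axes as the track's. The wagon belongs with its middle level with the platform's middle.
- sedan: Loose toy car 130 x 54 x 47 mm, to be left alone; origin under its centre.
- pickup: Loose toy pickup 130 x 54 x 47 mm, to be left alone; origin under its centre.
- silo: Loose upright toy silo, 60 mm diameter, 75 mm high, to be left alone; origin under its centre.
Things that resemble listed ones, but are neither listed nor needed, are in the scene too. What is shaped like the part that bears tank_center but pink is not meant. Of the things shaped like the platform, the concrete one is meant.

How it is judged:
By the outcome, as a careful person would: the job done as asked, in the order asked, and still so for the second after the job is handed in, while the arm keeps its last pose, push and grip.
It also fails if it takes over 38 s, if anything falls off the work surface, if the arm or the gripper's body presses on something with over 40 N, if the wrist force passes 120 N, or if a joint passes its speed limit or range.

## Working session

There is one attempt and no reset: what is moved stays moved. The work goes in short steps, Python scripts to look and compute and a tool call to move; the robot and the scene stay as the last step left them, time stands still between calls to the robot, and variables do not carry over. Pictures are saved under pics/ and viewed, at most 10 in all, crops included, and the job is handed in when it is done.

Besides the shell and the picture viewer there is one more tool, called after "Emit:" as a command line: name --argument value ..., lists and objects as JSON in quotes. servo_tool: Moves the arm, as the interface text tells. Its arguments: {"type":"object","properties":{"deltas":{"type":"array"},"fingers":{"type":"number"}},"required":["deltas"]}

```bash
mkdir -p pics; python3 - <<'E'
from plant import bot
import cv2
for n in("scene","top"):
    im=bot.capture(n);cv2.imwrite(f"pics/{n}0.png",im[:,:,::-1])
    print(bot.camera_model(n))
o=bot.get_obs();print(o)
E
```

```text
{'mtx': array([[490.23451551,   0.        , 275.4616201 ],
       [  0.        , 490.23451551, 214.44509734],
       [  0.        ,   0.        ,   1.        ]]), 'xyz': array([1050.14428273,  325.20355281, 1036.42724823]), 'rotation': array([-2.57576241,  0.01492379,  2.12050465])}
{'mtx': array([[539.6807018 ,   0.        , 273.63045476],
       [  0.        , 539.6807018 , 210.93120132],
       [  0.        ,   0.        ,   1.        ]]), 'xyz': array([ 340.57154192,   32.63274311, 1641.60522663]), 'rotation': array([-3.02316584, -0.01790408, -1.59690799])}
{'time': 0.1, 'joint_positions': array([-1.39099138e+00,  3.42644037e-01,  1.52493571e+00, -2.46868354e-07,
        1.27540181e+00, -1.45988693e-01]), 'dq': array([-0.00126645, -0.00179562, -0.00231566, -0.00205063, -0.00031139,
       -0.00033485]), 'tau': array([ 1.13245100e-03, -4.32003808e+01, -2.44695103e+01,  7.19182519e-02,
        5.25323418e-02, -5.21960612e-05]), 'tool_pos': array([ 167.9825108 , -496.95616163,  189.81421302]), 'tcp_rot': array([-3.14021849e+00, -2.01810406e-04,  3.25793571e-01]), 'contact_force': array([-0.04398726, -0.09035064,  0.44714325]), 'moment': array([-0.06273273,  0.02045981, -0.00846576]), 'finger_force': 0.0, 'grip_width': 91.80963382032057}
```

View pics/scene0.png

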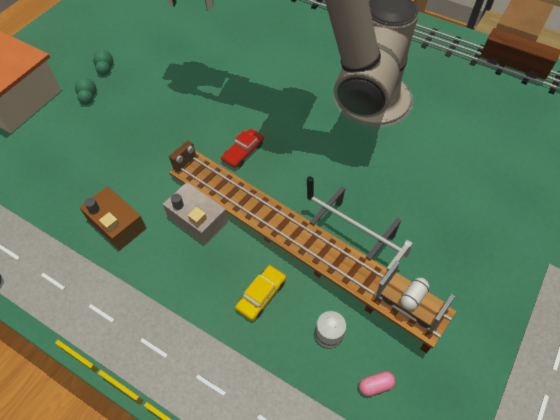

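View pics/top0.png

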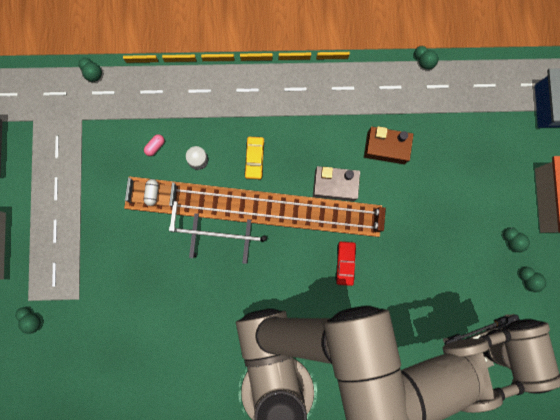

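The scene view shows the siding running from the buffer (183,155) to the wagon (415,293), with the handle at (310,188) and the concrete platform at (196,212). In the top view the buffer is at (379,219), the wagon at (151,193), the handle at (263,239) and the platform at (337,183). The red car sits at (346,263), on the robot side of the low end.

```bash
cat > h.py <<'E'
import numpy as np, cv2
from scipy.spatial.transform import Rotation as R
from plant import bot
C={n:bot.camera_model(n) for n in("scene","top")}
def ray(n,p):
    c=C[n];d=np.linalg.solve(c['mtx'],[p[0],p[1],1.]);return c['xyz'],R.from_euler('xyz',c['rotation']).as_matrix()@d
def plane(n,p,z):
    o,d=ray(n,p);return o+d*(z-o[2])/d[2]
def proj(n,X):
    c=C[n];q=c['mtx']@(R.from_euler('xyz',c['rotation']).as_matrix().T@(np.asarray(X,float)-c['xyz']));return q[:2]/q[2]
def tri(ps,pt):
    A=[];b=[]
    for n,p in(("scene",ps),("top",pt)):
        o,d=ray(n,p);d=d/np.linalg.norm(d);P=np.eye(3)-np.outer(d,d);A.append(P);b.append(P@o)
    x=np.linalg.lstsq(np.vstack(A),np.hstack(b),rcond=None)[0];return x
E
python3 - <<'E'
from h import *
t=cv2.imread('pics/top0.png');s=cv2.imread('pics/scene0.png')
cv2.imwrite('pics/tz.png',cv2.resize(t[165:265,115:395],(800,286),interpolation=cv2.INTER_CUBIC)) # 2.857x
cv2.imwrite('pics/sz.png',cv2.resize(s[130:355,160:460],(800,600),interpolation=cv2.INTER_CUBIC)) # 2.667x
for n,im in(("top",t),("scene",s)):
    h=cv2.cvtColor(im,cv2.COLOR_BGR2HSV)
    for nm,lo,hi in(("orange",(8,130,60),(20,255,255)),("red",(0,200,100),(4,255,255)),("yellow",(24,200,120),(32,255,255)),("black",(0,0,0),(180,255,35)),("grey",(0,0,100),(40,45,190))):
        m=cv2.inRange(h,lo,hi)
        m=cv2.morphologyEx(m,cv2.MORPH_CLOSE,np.ones((5,5))) if nm=="orange" else m
        for c in cv2.findContours(m,cv2.RETR_EXTERNAL,cv2.CHAIN_APPROX_NONE)[0]:
            a=cv2.contourArea(c)
            (x,y)=c[:,0].mean(0)
            if a>20 and 110<x<460 and 125<y<350: print(n,nm,a,cv2.boundingRect(c),cv2.boxPoints(cv2.minAreaRect(c)).round(1).tolist())
E
```

```text
top orange 7258.5 (124, 177, 261, 60) [[123.80000305175781, 208.39999389648438], [127.5, 176.0], [385.79998779296875, 205.10000610351562], [382.20001220703125, 237.39999389648438]]
top orange 950.0 (367, 127, 46, 34) [[366.1000061035156, 153.5], [370.6000061035156, 126.30000305175781], [413.29998779296875, 133.39999389648438], [408.70001220703125, 160.60000610351562]]
top red 100.5 (337, 269, 17, 16) [[335.29998779296875, 282.70001220703125], [337.0, 269.0], [354.1000061035156, 271.1000061035156], [352.3999938964844, 284.79998779296875]]
top red 124.5 (340, 263, 15, 11) [[340.0, 263.0], [354.0, 263.0], [354.0, 273.0], [340.0, 273.0]]
top red 260.0 (338, 242, 18, 23) [[337.20001220703125, 263.8999938964844], [339.0, 241.5], [355.3999938964844, 242.89999389648438], [353.6000061035156, 265.29998779296875]]
top black 23.0 (322, 330, 10, 33) [[318.79998779296875, 331.1000061035156], [324.0, 330.0], [331.0, 362.0], [325.79998779296875, 363.1000061035156]]
top black 148.0 (240, 309, 42, 12) [[238.8000030517578, 314.0], [280.0, 305.79998779296875], [281.20001220703125, 312.0], [240.0, 320.20
[... 2089 characters left out ...]
035156, 492.1000061035156]]
scene grey 357.5 (312, 197, 100, 72) [[298.20001220703125, 226.89999389648438], [312.20001220703125, 196.60000610351562], [412.0, 242.89999389648438], [398.0, 273.1000061035156]]
scene grey 1356.0 (163, 183, 62, 50) [[161.89999389648438, 204.5], [181.0, 177.6999969482422], [224.6999969482422, 209.0], [205.60000610351562, 235.6999969482422]]
scene grey 237.0 (181, 168, 196, 127) [[180.3000030517578, 169.10000610351562], [181.5, 167.1999969482422], [376.20001220703125, 293.6000061035156], [375.0, 295.5]]
scene grey 227.0 (193, 158, 193, 120) [[191.60000610351562, 160.1999969482422], [193.5, 157.10000610351562], [385.0, 275.0], [383.1000061035156, 278.1000061035156]]
```

View pics/tz.png

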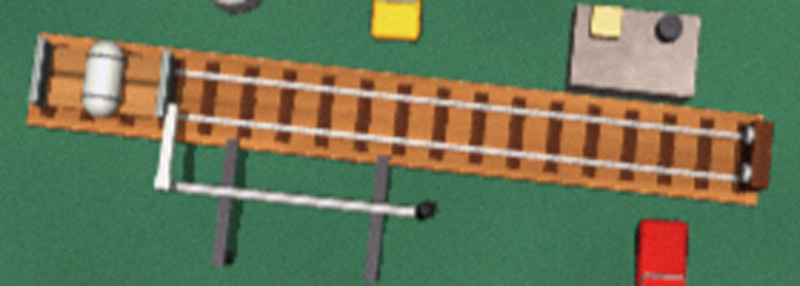

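View pics/sz.png

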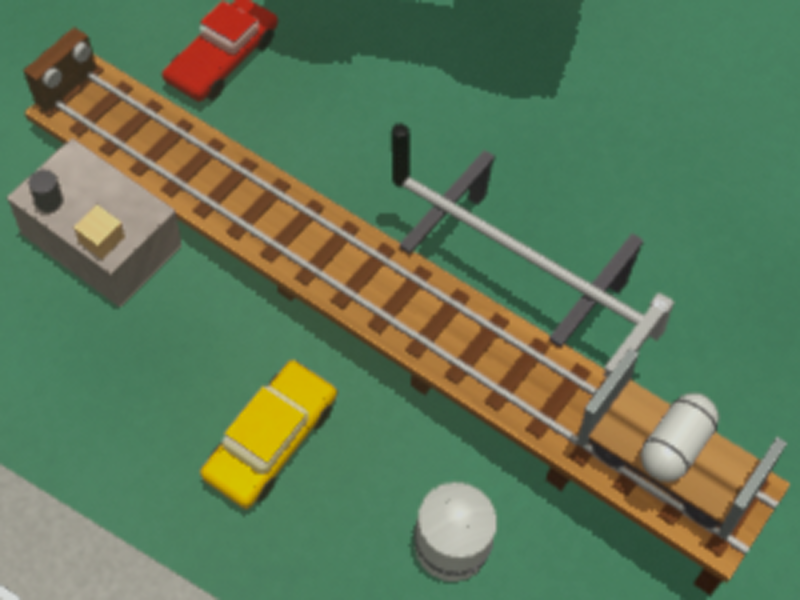

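The crops show the track bed corners at top-zoom (40,34), (28,124), (768,117) and (757,204), and the platform corners at (577,4), (699,16), (694,97) and (570,88). The handle top is at top-zoom (426,210) and scene-zoom (401,130). The tank is at top-zoom (103,78) and scene-zoom (681,438).

```bash
cat >> h.py <<'E'
T=lambda x,y:(x/2.857+115,y/2.86+165)
S=lambda x,y:(x/2.6667+160,y/2.6667+130)
E
python3 - <<'E'
from h import *
tk=tri(S(681,438),T(103,78));print('tank tri',tk, 'plane', plane('top',T(103,78),128),plane('scene',S(681,438),128))
hd=tri(S(401,130),T(426,208));print('handle top',hd)
hi1=tri(S(788,485),T(28,124));hi2=tri(S(730,578),T(40,34));lo=tri(S(28,115),T(768,117));print('bed',hi1,hi2,lo)
zb=lambda y:47+.06*y
P=[plane('top',T(*p),zb(y)) for p,y in(((40,34),410),((28,124),410),((757,204),-350),((768,117),-350))]
Q=[(47.5,410),(-47.5,410),(-47.5,-350),(47.5,-350)]
P+= [plane('top',T(103,78),128),plane('scene',S(681,438),128)];Q+=[(0,329)]*2
P+= [plane('scene',S(788,485),zb(410)),plane('scene',S(730,578),zb(410)),plane('scene',S(28,115),zb(-350))];Q+=[(-47.5,410),(47.5,410),(47.5,-350)]
P=np.array(P)[:,:2];Q=np.array(Q,float)
# rigid 2D
a=(P-P.mean(0))@[1,1j];b=(Q-Q.mean(0))@[1,1j]
th=np.angle(np.sum(a*b.conj()));r=np.array([[np.cos(th),-np.sin(th)],[np.sin(th),np.cos(th)]])
o=P.mean(0)-r@Q.mean(0);print('origin',o,'yaw',th);print('resid',(P-(Q@r.T+o)).round(1).tolist())
print('handle in track',r.T@(hd[:2]-o), 'tank tri',r.T@(tk[:2]-o))
pc=[plane('top',T(*p),62)[:2] for p in((577,4),(699,16),(694,97),(570,88))]+[plane('scene',S(*p),62)[:2] for p in((72,142),(180,212),(118,262),(8,197))]
print('plat',[(r.T@(p-o)).round(1).tolist() for p in pc]); print(r.T@(np.mean(pc[:4],0)-o),r.T@(np.mean(pc[4:],0)-o))
for p,z in(((346,253),40),): print('red front',r.T@(plane('top',(346,242),10)[:2]-o),r.T@(plane('top',(346,284),10)[:2]-o))
for q in ((-95,0),(0,329),(0,-200)): print(q,r@q+o)
E
```

```text
tank tri [581.4572351  346.9650549  125.75105015] plane [581.29263217 345.68201279 128.        ] [582.33492878 347.70365824 128.        ]
handle top [444.12894746  30.53922051 131.97703558]
bed [545.05231478 434.92024607  67.56059716] [637.78544605 423.32390766  69.1936343 ] [ 538.3005289  -334.3948104    13.98980455]
origin [539.16928467  22.10395797] yaw -0.12931645072621203
resid [[-1.7, -0.7], [-0.4, -1.2], [0.5, -0.4], [-1.8, -4.4], [-0.3, -2.7], [0.7, -0.7], [2.1, -0.0], [-0.6, 1.3], [1.4, 8.7]]
handle in track [-95.33455688  -3.89122278] tank tri [4.19624697e-02 3.27601895e+02]
plat [[138.2, -138.7], [139.1, -266.7], [53.5, -268.7], [49.3, -139.7], [59.5, -261.5], [55.0, -131.6], [127.2, -139.3], [139.1, -263.9]]
[  95.03861109 -203.45490351] [  95.1878333  -199.06902451]
red front [ -73.433341   -252.21747576] [-199.16258887 -263.22441177]
(-95, 0) [444.9625087   34.35480942]
(0, 329) [581.59591756 348.35689792]
(0, -200) [ 513.37801847 -176.2260967 ]
```

Emit:
servo_tool --deltas '[[[0, 0, 0], [0, 0, -10.65]], [[0, 0, 0], [0, 0, -10.65]], [[0, 0, 0], [0, 0, -10.65]], [[0, 0, 0], [0, 0, -10.65]], [[0, 0, 0], [0, 0, -10.65]], [[0, 0, 0], [0, 0, -10.65]], [[0, 0, 0], [0, 0, 0]]]' --fingers 0

```text
time: 0.98
tool_pos: [168.0, -497.2, 190.1]
tcp_rot: [-3.141, -0.001, 1.439]
contact_force: [0.9, 0.4, -0.8]
grip_width: 26.5
finger_force: 0.0
```

```bash
cat >> h.py <<'E'
O=np.array([539.2,21.0]);th=-.1293
r=np.array([[np.cos(th),-np.sin(th)],[np.sin(th),np.cos(th)]])
def trk(p): return r.T@(np.asarray(p)[:2]-O)
E
python3 - <<'E'
from h import *
o=bot.get_obs();print(o['time'],o['tool_pos'],o['tcp_rot'],o['joint_positions'],trk(o['tool_pos']))
print('handle',trk([444.1,30.5]), 'plat',trk([513.38,-176.23]))
E
```

```text
0.975 [ 168.02598037 -497.1608715   190.08362776] [-3.14141538e+00 -7.12427175e-04  1.43935445e+00] [-1.39101340e+00  3.42381520e-01  1.52455428e+00  5.16444503e-05
  1.27538934e+00 -1.25958665e+00] [-301.26393352 -561.69465367]
handle [-95.5310729   -2.84149792] plat [-1.73625161e-01 -1.98912833e+02]
```

Emit:
servo_tool --deltas '[[[0.03, 0.013, 0], [0, 0, 0]], [[0.053, 0.0233, 0], [0, 0, 0]], [[0.053, 0.0233, 0], [0, 0, 0]], [[0.053, 0.0233, 0], [0, 0, 0]], [[0.053, 0.0233, 0], [0, 0, 0]], [[0.053, 0.0233, 0], [0, 0, 0]], [[0.053, 0.0233, 0], [0, 0, 0]], [[0.053, 0.0233, 0], [0, 0, 0]], [[0.053, 0.0233, 0], [0, 0, 0]], [[0.053, 0.0233, 0], [0, 0, 0]], [[0.052, 0.0233, 0], [0, 0, 0]], [[0, 0, 0.03], [0, 0, 0]], [[0, 0, 0.03], [0, 0, 0]], [[0, 0, 0], [0, 0, 0]]]'

```text
time: 2.72
tool_pos: [482.6, 25.4, 128.6]
tcp_rot: [-3.137, 0.0, 1.438]
contact_force: [-0.2, -0.1, 0.6]
grip_width: 0.2
finger_force: 0.0
```

```bash
python3 - <<'E'
from h import *
im=bot.capture("scene");cv2.imwrite("pics/s1.png",im[:,:,::-1])
o=bot.get_obs();print(o['time'],o['tool_pos'],o['tcp_rot'],o['joint_positions'],trk(o['tool_pos']))
E
```

```text
2.775 [483.83786719  25.1503512  130.12682199] [-3.13966711e+00  1.22540511e-04  1.43844958e+00] [-1.06364309e-01  3.30620075e-01  1.72221120e+00 -8.17123302e-05
  1.09068945e+00  2.60203621e-02] [-55.43513793  -3.02268867]
```

View pics/s1.png

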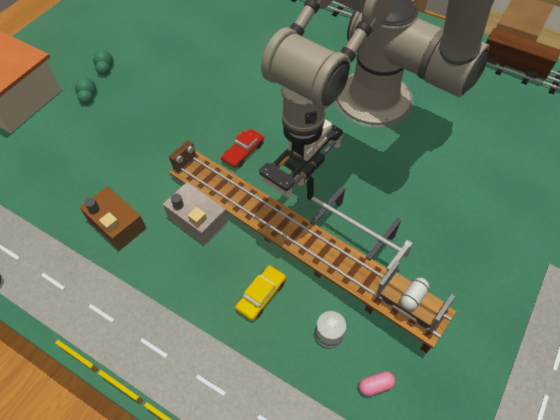

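The shut fingers stand beside the black post on its track side, at about (310,195), and the wagon is still latched. Next I lower and make contact.

Emit:
servo_tool --deltas '[[[0, 0, 0.03], [0, 0, 0]], [[0, -0.01, 0], [0, 0, 0]], [[0, -0.009, 0], [0, 0, 0]], [[0, 0, 0], [0, 0, 0]]]'

```text
time: 3.28
tool_pos: [465.5, 27.5, 101.8]
tcp_rot: [3.14, 0.0, 1.441]
contact_force: [0.8, -0.8, 0.6]
grip_width: 0.5
finger_force: 0.0
```

```bash
python3 - <<'E'
from h import *
im=bot.capture("scene");cv2.imwrite("pics/s2.png",cv2.resize(im[130:280,220:420,::-1],(800,600)))
o=bot.get_obs();print(o['time'],o['tool_pos'],o['contact_force'],trk(o['tool_pos']))
E
```

```text
3.325 [465.9446469   27.47166807 101.71152895] [ 0.13755571  0.58896084 -0.56977983] [-73.47830332  -3.02790138]
```

View pics/s2.png

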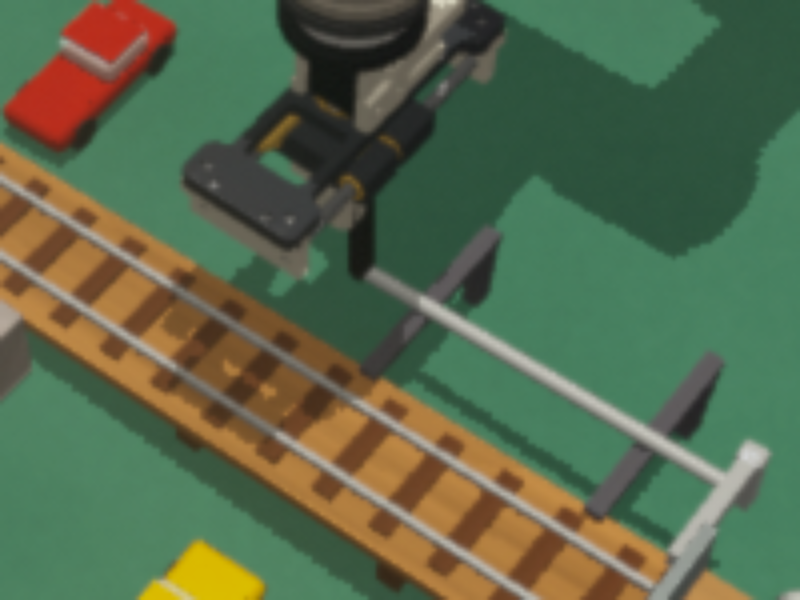

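```bash
cat >> h.py <<'E'
def W(y,x=0,z=53): p=r@[x,y]+O; return [*p,55+.06*y+z]
def tank(im):  # wagon track y from a scene BGR picture
    h=cv2.cvtColor(im,cv2.COLOR_BGR2HSV);m=cv2.inRange(h,(0,0,90),(40,60,255))
    band=np.zeros_like(m);a,b=[tuple(int(v) for v in proj("scene",W(y))) for y in(380,-300)]
    cv2.line(band,a,b,255,34);m=cv2.morphologyEx(m&band,cv2.MORPH_OPEN,np.ones((7,7)))
    out=[]
    for c in cv2.findContours(m,cv2.RETR_EXTERNAL,cv2.CHAIN_APPROX_NONE)[0]:
        M=cv2.moments(c)
        if M['m00']>150:
            p=(M['m10']/M['m00'],M['m01']/M['m00']);y=0
            for _ in range(4): q=trk(plane("scene",p,108+.06*y));y=q[1]
            out.append((int(M['m00']),q.round(1).tolist()))
    return out
def look():
    im=bot.capture("scene")[:,:,::-1].copy();o=bot.get_obs();t=trk(o['tool_pos'])
    print('t',round(o['time'],3),'tank',tank(im),'tcp',t.round(1),o['tool_pos'][2].round(1),'F',(r.T@o['contact_force'][:2]).round(2));return im
E
python3 - <<'E'
from h import *
print(tank(cv2.imread('pics/s1.png')),tank(cv2.imread('pics/scene0.png')))
E
```

```text
[(514, [0.9, 327.4])] [(450, [-0.2, 328.3])]
```

Emit:
servo_tool --deltas '[[[0, -0.016, 0], [0, 0, 0]], [[0, -0.016, 0], [0, 0, 0]]]'

```text
time: 3.58
tool_pos: [434.0, 31.6, 101.1]
tcp_rot: [3.14, 0.0, 1.441]
contact_force: [-0.7, 0.5, 0.1]
grip_width: 0.6
finger_force: 0.0
```

```bash
python3 - <<'E'
from h import *
look()
E
```

```text
t 3.625 tank [(462, [-0.2, 328.0])] tcp [-108.    -2.9] 100.8 F [-2.11  0.52]
```

```bash
python3 - <<'E'
from h import *
im=look();cv2.imwrite("pics/s3.png",cv2.resize(im[130:355,220:520],(800,600)))
E
```

```text
t 3.675 tank [(494, [1.4, 327.9])] tcp [-106.7   -2.9] 101.0 F [1.03 0.37]
```

View pics/s3.png

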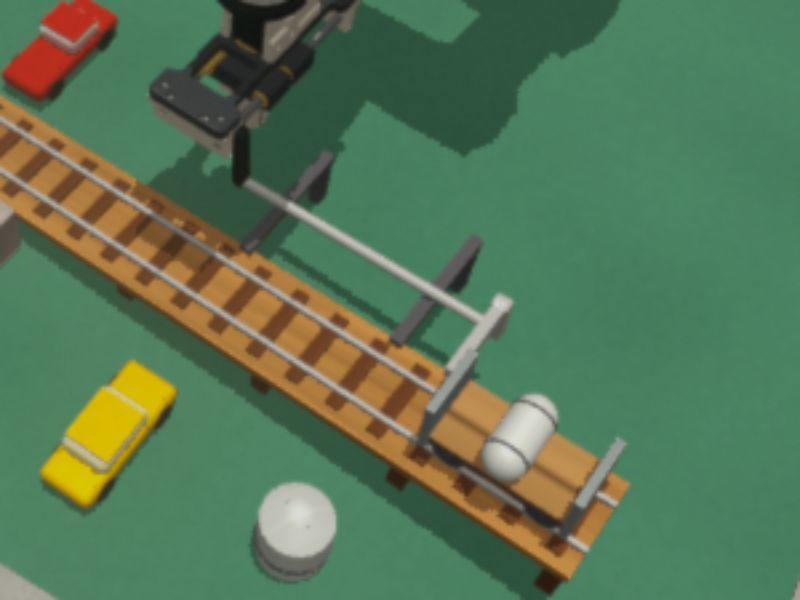

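```bash
python3 - <<'E'
from h import *
o=bot.get_obs();p=o['tool_pos'];k=lambda q:((q-[220,130])*2.667).round()
print('tcp',k(proj('scene',p)),'20up',k(proj('scene',p+[0,0,20])),'66up',k(proj('scene',p+[0,0,66])), 'handle top',k(proj('scene',[444.1,30.5,132])),'hb',k(proj('scene',[444.1,30.5,62])),o['joint_positions'])
im=cv2.imread('pics/s3.png');cv2.imwrite('pics/s4.png',cv2.resize(im[30:220,130:400],(800,563),interpolation=cv2.INTER_CUBIC))
E
```

```text
tcp [246. 143.] 20up [247. 129.] 66up [249.  96.] handle top [240. 130.] hb [236. 176.] [-1.03456211e-01  2.82590378e-01  1.89160621e+00 -6.46540111e-05
  9.67242943e-01  2.62959755e-02]
```

View pics/s4.png

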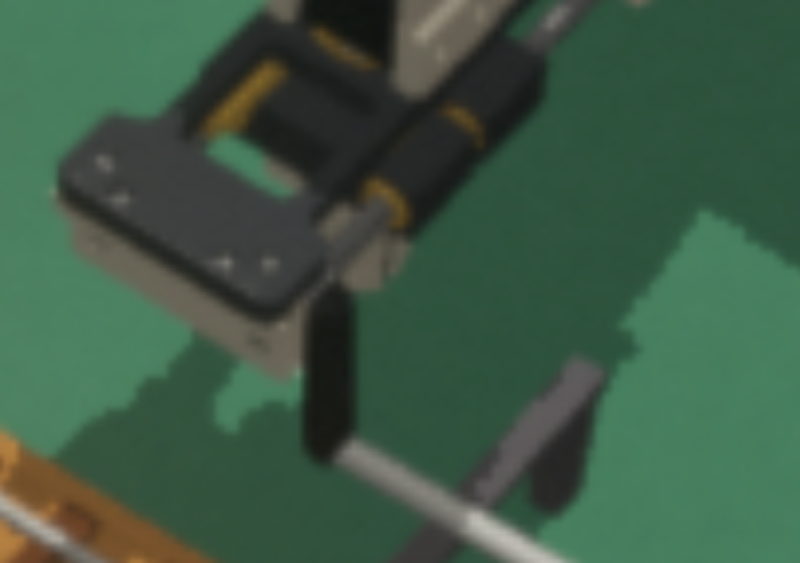

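The fingers now sit behind the handle in this view and the latch has not moved: the tongue end is still at scene (409,242). I'll back off the way I came and look from both cameras.

Emit:
servo_tool --deltas '[[[0, 0.025, 0], [0, 0, 0]], [[0, 0.025, 0], [0, 0, 0]], [[0, 0.022, 0], [0, 0, 0]], [[0, 0, 0], [0, 0, 0]]]'

```text
time: 4.18
tool_pos: [507.0, 21.9, 100.6]
tcp_rot: [3.14, 0.0, 1.441]
contact_force: [0.2, 0.4, -0.0]
grip_width: 0.5
finger_force: 0.0
```

```bash
python3 - <<'E'
from h import *
a=look();b=bot.capture('top')[:,:,::-1].copy();p=bot.get_obs()['tool_pos']
cv2.imwrite('pics/a.png',a);cv2.imwrite('pics/b.png',b)
f=lambda im,n,x,y:cv2.resize(im[y:y+100,x:x+66],(396,600),interpolation=cv2.INTER_CUBIC)
cv2.imwrite('pics/c.png',np.hstack([f(a,'scene',275,130),f(b,'top',220,190)]))
for n,x,y in(('scene',275,130),('top',220,190)):
    print(n,[((proj(n,q)-[x,y])*6).round() for q in(p,p+[0,0,30],[444.1,30.5,132])])
E
```

```text
t 4.225 tank [(515, [0.8, 327.4])] tcp [-33.5  -3.1] 100.3 F [0.35 0.45]
scene [array([109., 443.]), array([110., 398.]), array([209., 292.])]
top [array([277., 165.]), array([277., 158.]), array([263., 287.])]
```

View pics/c.png

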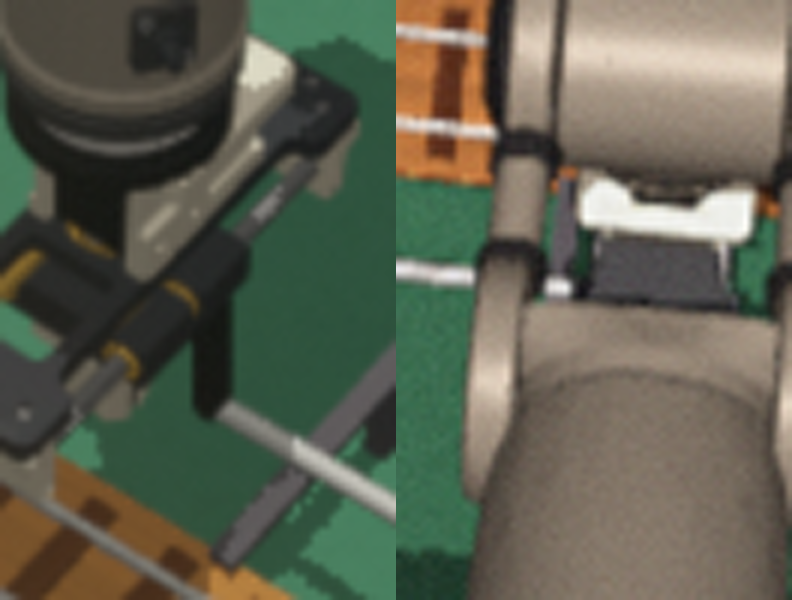

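```bash
python3 - <<'E'
from h import *
im=cv2.imread('pics/scene0.png');h=cv2.cvtColor(im,cv2.COLOR_BGR2HSV)
g=cv2.inRange(h,(60,60,20),(95,255,255))
for y in range(0,16): print(''.join('.' if v else '#' for v in g[y,155:225]))
p=np.array([168,-497.2,190.]);t=np.array([np.sin(.326),-np.cos(.326),0])
for s in(-65,-46,0,46,65): print(s,proj('scene',p+t*s)-[155,0],proj('scene',p+t*s+[0,0,20])-[155,0])
# current picture: finger area
a=cv2.imread('pics/a.png');g=cv2.inRange(cv2.cvtColor(a,cv2.COLOR_BGR2HSV),(60,60,20),(95,255,255))
print(proj('scene',[507,21.9,100.5]))
for y in range(185,212): print(y,''.join('.' if v else '#' for v in g[y,275:325]))
E
```

```text
............######.................................########...........
............######.................................########...........
.............#####.................................########...........
..............#####................................########...........
...............####................................########...........
................###................................#######............
.................##.................................######............
....................................................#####.............
....................................................####..............
....................................................###...............
....................................................##................
......................................................................
......................................................................
......................................................................
......................................................................
...................................
[... 1122 characters left out ...]
#####.######............##########......
200 ##############.......................#########....
201 ############..........................##########..
202 ###########.............................##########
203 ##########................................########
204 ##########..................................######
205 ##########...................................#####
206 ############...................................###
207 #############..................................###
208 ################..............................####
209 #################............................#####
210 ###################.........................######
211 #####################......................#######
```

Emit:
servo_tool --deltas '[[[0, -0.022, 0], [0, 0, 0]], [[0, 0, 0.006], [0, 0, 0]], [[0, 0, 0.006], [0, 0, 0]], [[0, 0, 0], [0, 0, 0]]]'

```text
time: 4.78
tool_pos: [483.4, 25.2, 87.9]
tcp_rot: [-3.141, 0.0, 1.441]
contact_force: [0.3, -0.3, 0.6]
grip_width: 0.7
finger_force: 0.0
```

Emit:
servo_tool --deltas '[[[0, 0, 0.005], [0, 0, 0]], [[0, 0, 0.005], [0, 0, 0]], [[0, 0, 0], [0, 0, 0]]]'

```text
time: 5.15
tool_pos: [483.0, 25.2, 77.8]
tcp_rot: [-3.141, 0.0, 1.441]
contact_force: [-0.4, 0.5, -0.2]
grip_width: 0.3
finger_force: 0.0
```

Emit:
servo_tool --deltas '[[[0, -0.012, 0], [0, 0, 0]], [[0, -0.01, 0], [0, 0, 0]], [[0, 0, 0], [0, 0, 0]]]'

```text
time: 5.52
tool_pos: [460.5, 28.2, 78.6]
tcp_rot: [-3.141, 0.0, 1.441]
contact_force: [-0.2, -0.3, -0.1]
grip_width: 0.5
finger_force: 0.0
```

```bash
cat >> h.py <<'E'
def latch(im):
    t=cv2.imread('pics/scene0.png')[232:250,401:417]
    res=cv2.matchTemplate(im[215:265,385:435],t,cv2.TM_SQDIFF);l=cv2.minMaxLoc(res)[2];return l[0]-16,l[1]-17
E
python3 - <<'E'
from h import *
im=look();print(latch(im),proj('scene',W(264,-105,60))-proj('scene',W(264,-95,60)))
E
```

```text
t 5.575 tank [(465, [-0.1, 328.2])] tcp [-78.4  -3. ] 78.7 F [-0.68 -0.02]
(3, -4) [ 2.43708584 -3.24752715]
```

Emit:
servo_tool --deltas '[[[0, -0.012, 0], [0, 0, 0]], [[0, -0.012, 0], [0, 0, 0]], [[0.02, 0.05, 0], [0, 0, 0]], [[0.024, 0.053, 0], [0, 0, 0]]]'

```text
time: 6.08
tool_pos: [545.3, 61.7, 78.6]
tcp_rot: [-3.14, 0.0, 1.44]
contact_force: [0.4, -0.4, 0.7]
grip_width: 0.5
finger_force: 0.0
```

```bash
python3 - <<'E'
from h import *
im=look();print(latch(im))
E
```

```text
t 6.125 tank [(477, [0.9, 290.5])] tcp [ 8.3 43.8] 78.7 F [6.61 2.08]
(8, -11)
```

Emit:
servo_tool --deltas '[[[0, 0, 0], [0, 0, 0]], [[0, 0, 0], [0, 0, 0]]]'

```text
time: 6.38
tool_pos: [543.7, 61.4, 77.9]
tcp_rot: [-3.139, 0.0, 1.441]
contact_force: [-0.2, -0.5, -0.3]
grip_width: 0.7
finger_force: 0.0
```

```bash
python3 - <<'E'
from h import *
im=look()
E
```

```text
t 6.425 tank [(415, [-0.3, 235.6])] tcp [-0.5 40.6] 78.2 F [ 0.29 -0.38]
```

Emit:
servo_tool --deltas '[[[0, 0, 0], [0, 0, 0]]]'

```text
time: 6.55
tool_pos: [544.6, 61.2, 78.7]
tcp_rot: [-3.141, 0.0, 1.441]
contact_force: [0.3, 0.2, -0.3]
grip_width: 0.8
finger_force: 0.0
```

```bash
python3 - <<'E'
from h import *
im=look()
E
```

```text
t 6.6 tank [(448, [0.2, 196.7])] tcp [ 0.5 40.6] 78.7 F [0.18 0.33]
```

Emit:
servo_tool --deltas '[[[-0.005, 0, 0.0003], [0, 0, 0]], [[-0.012, 0, 0.0007], [0, 0, 0]], [[-0.02, 0, 0.0012], [0, 0, 0]], [[-0.025, 0, 0.0015], [0, 0, 0]], [[-0.026, 0, 0.0016], [0, 0, 0]], [[-0.026, 0, 0.0016], [0, 0, 0]], [[-0.026, 0, 0.0016], [0, 0, 0]]]'

```text
time: 7.48
tool_pos: [526.8, -79.6, 69.8]
tcp_rot: [-3.142, 0.0, 1.44]
contact_force: [0.6, 0.0, 0.3]
grip_width: 0.6
finger_force: 0.0
```

Emit:
servo_tool --deltas '[[[-0.0235, 0, 0.0014], [0, 0, 0]], [[-0.0205, 0, 0.0012], [0, 0, 0]], [[-0.0175, 0, 0.001], [0, 0, 0]], [[-0.0145, 0, 0.0009], [0, 0, 0]], [[-0.012, 0, 0.0007], [0, 0, 0]], [[-0.0115, 0, 0.0007], [0, 0, 0]], [[-0.0115, 0, 0.0007], [0, 0, 0]], [[-0.0115, 0, 0.0007], [0, 0, 0]], [[-0.0115, 0, 0.0007], [0, 0, 0]]]'

```text
time: 8.6
tool_pos: [510.1, -210.9, 61.9]
tcp_rot: [3.141, 0.0, 1.441]
contact_force: [-0.0, -0.7, -0.0]
grip_width: 0.3
finger_force: 0.2
```

Emit:
servo_tool --deltas '[[[-0.0105, 0, 0.0006], [0, 0, 0]], [[-0.009, 0, 0.0005], [0, 0, 0]], [[-0.0065, 0, 0.0004], [0, 0, 0]], [[-0.004, 0, 0.0002], [0, 0, 0]], [[-0.002, 0, 0.0001], [0, 0, 0]], [[0, 0, 0], [0, 0, 0]]]'

```text
time: 9.35
tool_pos: [505.9, -241.9, 60.1]
tcp_rot: [3.142, 0.0, 1.441]
contact_force: [-0.2, -0.8, -0.5]
grip_width: 0.7
finger_force: 0.3
```

```bash
python3 - <<'E'
from h import *
im=look();cv2.imwrite('pics/d.png',im);b=bot.capture('top')[:,:,::-1].copy();cv2.imwrite('pics/e.png',b)
f=lambda im,x,y:cv2.resize(im[y:y+150,x:x+100],(400,600),interpolation=cv2.INTER_CUBIC)
cv2.imwrite('pics/f.png',np.hstack([f(im,150,120),f(b,295,130)]))
print('proj tank at -190,-200',[ (proj('scene',W(y))-[150,120])*4 for y in(-190,-200)])
E
```

```text
t 9.4 tank [(286, [-0.7, -186.6])] tcp [   1.  -264.9] 60.1 F [0.27 0.54]
proj tank at -190,-200 [array([291.61842786, 215.06572876]), array([279.42816934, 207.45264309])]
```

View pics/f.png

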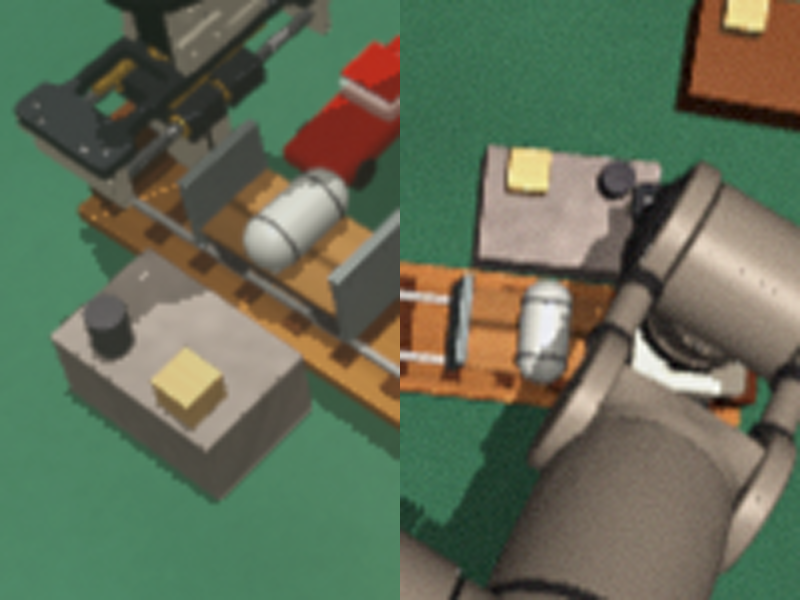

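The fingers stand against the wagon's front plate and the tank is in its cradle (scene crop (297,218), top crop (546,330)). The wagon's middle is a little uphill of the platform's middle.

```bash
python3 - <<'E'
from h import *
z=53+55-.06*188
print('tank top',trk(plane('top',(146/4+295,330/4+130),z)),'scene',trk(plane('scene',(297/4+150,218/4+120),z)))
print('start tank top',trk(plane('top',T(103,78),128)),'scene',trk(plane('scene',S(681,438),128)))
f=lambda x,y:(x/4+295,y/4+130); g=lambda x,y:(x/4+150,y/4+120)
print('plat top up-hill corners',trk(plane('top',f(487,147),62)),trk(plane('top',f(478,262),62)),trk(plane('top',f(661,162),62)))
print('plat scene',[trk(plane('scene',g(*p),62)) for p in((145,250),(305,357),(208,447),(53,338))])
E
```

```text
tank top [   0.27939685 -189.34242681] scene [  -0.30912186 -185.90611215]
start tank top [-1.23244953e-01  3.27399120e+02] scene [  0.64967998 329.53828351]
plat top up-hill corners [ 168.82737747 -434.97417914] [  81.38296613 -434.52175661] [ 171.38667786 -565.91293973]
plat scene [array([  58.84369562, -263.50300221]), array([  56.11714563, -133.31731601]), array([ 137.08041023, -135.78246177]), array([ 139.82743495, -261.00031924])]
```

Emit:
servo_tool --deltas '[[[-0.0015, 0, 0.0001], [0, 0, 0]], [[-0.0025, 0, 0.0002], [0, 0, 0]], [[-0.003, 0, 0.0002], [0, 0, 0]], [[-0.003, 0, 0.0002], [0, 0, 0]], [[-0.002, 0, 0.0001], [0, 0, 0]], [[-0.0005, 0, 0], [0, 0, 0]], [[0, 0, 0], [0, 0, 0]], [[0, 0, 0], [0, 0, 0]]]'

```text
time: 10.45
tool_pos: [504.3, -254.3, 59.3]
tcp_rot: [3.142, 0.0, 1.441]
contact_force: [0.7, -0.2, -0.2]
grip_width: 0.1
finger_force: 0.3
```

```bash
python3 - <<'E'
from h import *
look();b=bot.capture('top')[:,:,::-1].copy()
h=cv2.cvtColor(b,cv2.COLOR_BGR2HSV)
b0=cv2.imread('pics/e.png')
# tank shift in top view by template
t=b0[198:228,323:340];l=cv2.minMaxLoc(cv2.matchTemplate(b[190:236,313:350],t,cv2.TM_SQDIFF))[2];print('tank px shift',l[0]-10,l[1]-8)
f=lambda x,y:((x-400)/4+295,y/4+130)
print('plat top',[trk(plane('top',f(*p),62)).round(1) for p in((487,147),(478,262),(661,162))])
E
```

```text
t 10.5 tank [(292, [-1.3, -198.2])] tcp [   0.9 -277.5] 59.3 F [-0.09 -0.32]
tank px shift 4 0
plat top [array([ 136.9, -137. ]), array([  49.9, -138.5]), array([ 139.4, -267.4])]
```

Emit:
servo_tool --deltas '[[[0, 0, 0], [0, 0, 0]], [[0, 0, 0], [0, 0, 0]], [[0, 0, 0], [0, 0, 0]], [[0, 0, 0], [0, 0, 0]], [[0, 0, 0], [0, 0, 0]], [[0, 0, 0], [0, 0, 0]], [[0, 0, 0], [0, 0, 0]], [[0, 0, 0], [0, 0, 0]], [[0, 0, 0], [0, 0, 0]], [[0, 0, 0], [0, 0, 0]], [[0, 0, 0], [0, 0, 0]], [[0, 0, 0], [0, 0, 0]], [[0, 0, 0], [0, 0, 0]], [[0, 0, 0], [0, 0, 0]], [[0, 0, 0], [0, 0, 0]], [[0, 0, 0], [0, 0, 0]], [[0, 0, 0], [0, 0, 0]], [[0, 0, 0], [0, 0, 0]], [[0, 0, 0], [0, 0, 0]], [[0, 0, 0], [0, 0, 0]]]'

```text
time: 13.05
tool_pos: [504.3, -254.4, 59.3]
tcp_rot: [-3.142, 0.0, 1.441]
contact_force: [0.3, -0.5, -0.3]
grip_width: 0.3
finger_force: 0.3
```

```bash
python3 - <<'E'
from h import *
look();print(bot.close_job())
E
```

```text
t 13.1 tank [(285, [-1.8, -198.6])] tcp [   0.9 -277.6] 59.3 F [ 0.53 -1.38]
the job is handed in; nothing more can be done
None
```

The job is handed in at 13.1 s: the wagon was released, caught while rolling and eased down, and the fingers held it for 2.5 s within about 1 mm (by camera) of level with the platform's middle, with the tank still in its cradle.

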